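Pass a flat strap through the slot gauge and lay it in the tray

ROBOT

A 7-joint arm with a two-finger parallel gripper is mounted at the origin on a cart in front of the work surface, level with it; the furniture and walls round the work are solid. World frame = base frame: x ahead of the robot, y to its left, z up, the work surface at z = 0. Lengths are in m, angles in rad, forces in N, time in s.
With the tool pointing down it reaches from about 0.4 to 0.875 m from the base axis. Payload 4.4 kg.
Tool frame: the origin (TCP) lies midway between the tips of the shut fingers; the grasp point (between the pads) lies 19 mm behind it (ctrl.hold_point_z is the distance from the TCP to the grasp point, in m); z points along the fingers, y is the line along which they close (so a half turn about z gives the same grasp; the last joint's range is limited). The gripper opens to 85 mm and grips with 20 to 120 N. Pads are 22 mm wide; open, the fingers measure 114 mm over their backs; the gripper's body (76 mm by 85 mm) begins 54 mm behind the grasp point. The pads swing forward as they close: fully open they stand 13 mm farther back than shut.
Start: joints at [1.038, 0.628, 0.038, 1.517, -0.027, 0.996, -0.02], TCP at [0.293, -0.58, 0.231] pointing down, gripper open.
Joint ranges: [-3.06, 3.06], [-0.37, 2.12], [-1.25, 1.32], [0.18, 2.47], [-1.1, 4.24], [0.23, 1.98], [-2.94, 2.94]. Speed limits (rad/s): [2.57, 2.57, 3.14, 3.14, 3.14, 3.14, 3.14].

INTERFACE

Orientations are given as a unit quaternion [w, x, y, z].
In Python, from station import ctrl gives the robot as it stands.
- The arm moves only by the tool play_rows, never from a script. Its argument "motion" is one flat list of numbers, 5 for each row, row after row: the shift along the tool's x, y, z in cm, then the turn about the tool's z in degrees, then the closure, from 0 (fully open) to 1 (shut). A call has 1 to 20 rows; each row shifts and turns the commanded pose from where the row before left it, along the tool's axes as they then stand; what a row does not reach is not made up. A row lasts 1/10 s, in which the tool goes at most 50 mm and 8.59 degrees, less where a joint would pass 70% of its speed; a pose out of reach is approached as far as the arm can. A call with a gripper value outside its range is refused whole. The fingers move at their own pace and stop on an object; "newtons" is the grip in N (left out, the last holds). Time passes only in rows, so rows that do not move let the fingers close. It gives the time, the measured TCP pose, the force, the opening and the grip force at its end, in the units of the state.
- ctrl.read_state(): the state, without advancing time (a new reading comes with each control period).
- ctrl.get_image(name): name is "side" or "top"; returns the picture (400x640x3 uint8, red, green, blue); there is no depth.
- ctrl.camera_params(name): a dict with "vertical_fov" (degrees; the focal length in pixels is half the picture's height over the tangent of half this angle, whatever the lens; pixels are square), "cx", "cy" (the principal point, pixels), "R" (3x3) and "t" (3): a world point X has camera coordinates R X + t. Camera axes: x right, y down, z forward; pixel columns grow to the right and rows downward; lengths in m; the calibration is good to about 2 mm. A picture is of the moment at which its call begins. camera_params takes no time and is no camera call.
- ctrl.sign_off(): hands the job in; it is judged then, once.
The state is a dict: "t": time; "joints": joint angles; "joint_velocities": joint speeds; "tau": joint torques, N m; "position": TCP position; "tcp_rot": TCP orientation; "wrist_force": force on the tool from outside, world axes, zero at the start; "wrist_torque": the same for the moment, N m; "finger_gap": finger opening in m; "grasp_force": force on a finger pad.
Only numpy, scipy, OpenCV 4.12 (cv2) and the standard library are available. Lean on these libraries where they do the work, as an engineer would, in place of code of your own. Each camera call takes 0.05 s, during which the arm holds its last target. There are 200 camera calls.

TASK

Check the flat steel strap that lies on the bed of the slot gauge: slide it along the bed and under the bridge until about a third of its length sticks out over the outlet edge. Then take it by the overhanging end, draw it out of the gauge and lay it flat on the floor of the sheet-metal tray without dropping it. Leave the two straps waiting on the bench, the grease tin and the hex key where they are.

Things in the scene. Friction and masses are not known exactly. Their poses are not given: they have to be found in the camera images.
- gauge: Slot gauge, fixed: dark ground bed 200 mm long (x) and 104 mm wide (y), its top 60 mm above the bench, on a grey cast foot. Origin: under the bed's centre, on the bench; x points along the bed to the outlet, z up. Two dark guide rails, 7 mm higher than the bed, from x = -100 to +58 mm, leave a channel 54 mm wide on the centre line, open at its rear end. Bridge: x = +58 to +78 mm.
- outlet_edge (a point): Middle of the outlet edge of the gauge's bed (gauge x = +100 mm), on the bed's top; x points outward along the bed, z up. The last 22 mm of the bed, after the bridge, have no rails. Outside the edge there is free space down to the bench.
- bridge_gap (a point): Centre of the gap under the bridge (gauge x = +68 mm), 3.5 mm above the bed. The gap is 54 mm wide and 7 mm high; the bridge is 20 mm long in x, its top 29 mm above the bed (two screw heads 36 mm).
- strap_center (a point): Centre (half-way up) of the strap to be checked: flat steel bar 120 x 50 x 5 mm, 0.2 to 0.28 kg, three small holes; x along its length, towards the bridge at the start, z up. It starts flat in the channel before the bridge, its top below the rails' tops, so its sides cannot be gripped there; its rear end is free to be pushed. Slides with ordinary friction.
- strap_front (a point): Middle of the strap's front end face (+60 mm in x from its centre), the end that goes under the bridge first, half-way up.
- strap_rear (a point): Middle of the strap's rear end face (-60 mm in x from its centre), half-way up. The fixed ring stacks on the bench, 168 mm high, keep at least 70 mm from a finger placed behind this end; approach from above.
- strap: The same strap; origin at the centre of its underside, axes as strap_center.
- tray: Low grey sheet-metal tray, fixed: 182 x 142 mm outside, 174 x 134 mm inside (long side along its x), walls 23 mm high with the rim, floor 3 mm thick. Origin: centre of the underside, on the bench.
- tray_floor (a point): Centre of the tray's inner floor, 3 mm above the bench; x along the tray's long side.
- waiting_strap_low: One of two equal straps (120 x 50 x 5 mm) in a small pile on the bench, waiting; the lower one. Origin at the centre of its underside. Not to be moved.
- waiting_strap_top: The upper waiting strap. Not to be moved.
- grease_tin: Flat round tin, 70 mm across, 31 mm high, standing on the bench to the left of the gauge's rear end; origin at the centre of its underside. Not to be moved.
- hex_key: Dark hex key lying flat, 93 x 31 x 7 mm; origin at the centre of its underside. Not to be moved.

How it is judged:
By the outcome, as a careful person would: the job done as asked, in the order asked, and still so for the second after the job is handed in, with the robot touching nothing.
It also fails if it takes over 48 s, if anything falls off the work surface, if the arm or the gripper's body presses on something with over 40 N, if the wrist force passes 120 N, or if a joint passes its speed limit or range.

## Working session

There is one attempt and no reset: what is moved stays moved. The work goes in short steps, Python scripts to look and compute and a tool call to move; the robot and the scene stay as the last step left them, time stands still between calls to the robot, and variables do not carry over. Pictures are saved under pics/ and viewed, at most 14 in all, crops included, and the job is handed in when it is done.

Besides the shell and the picture viewer there is one more tool, called after ">>>" in YAML: its name, and indented under it one key for each argument. play_rows: Moves the arm, as the interface text tells. Its arguments: {"type":"object","properties":{"motion":{"type":"array","items":{"type":"number"}},"newtons":{"type":"number"}},"required":["motion"]}

```bash
mkdir -p pics; ls
python3 - <<'E'
from station import ctrl
import cv2
for n in("top","side"):
    im=ctrl.get_image(n); cv2.imwrite(f"pics/{n}0.png",im[:,:,::-1]); p=ctrl.camera_params(n); print(n,p)
s=ctrl.read_state(); print(s, ctrl.hold_point_z)
E
```

```text
pics
top {'vertical_fov': 51.46985318721396, 'cx': 320.19817344618525, 'cy': 201.52039672178753, 'R': array([[ 0.00328201, -0.99998828,  0.00356023],
       [-0.99242172, -0.00369446, -0.122823  ],
       [ 0.12283472, -0.00313014, -0.99242221]]), 't': array([0.02300004, 0.41568766, 1.26955296])}
side {'vertical_fov': 47.65432517977871, 'cx': 317.6943659000435, 'cy': 204.0313707001057, 'R': array([[-0.98622416, -0.1653374 ,  0.00504552],
       [-0.06666542,  0.36936839, -0.92688873],
       [ 0.15138572, -0.91445642, -0.37530232]]), 't': array([0.43091405, 0.07367284, 1.1655084 ])}
{'t': 0.1, 'joints': array([ 1.03820455,  0.62925713,  0.03843062,  1.51827988, -0.02702075,
        0.99626991, -0.02002879]), 'joint_velocities': array([ 0.00019597, -0.00227678, -0.00112714, -0.0034043 , -0.001236  ,
        0.00088379,  0.00122145]), 'tau': array([ 5.04110183e-03, -5.64522600e+01,  1.23098351e+00, -1.93972099e+01,
        1.13061361e-02,  5.41408474e-03,  2.50875178e-05]), 'position': array([ 0.29230462, -0.57994308,  0.2304747 ]), 'tcp_rot': array([-8.26537936e-04,  9.72889589e-01,  2.31268519e-01, -1.92200791e-04]), 'wrist_force': array([-0.0951713 ,  0.65697883,  0.8752405 ]), 'wrist_torque': array([0.0549013 , 0.02543244, 0.0337543 ]), 'grasp_force': 0.0, 'finger_gap': 0.0855695486250786} 0.0187
```

View pics/top0.png

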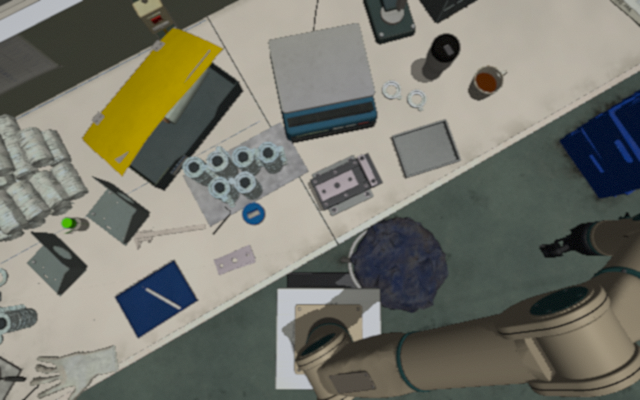

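View pics/side0.png

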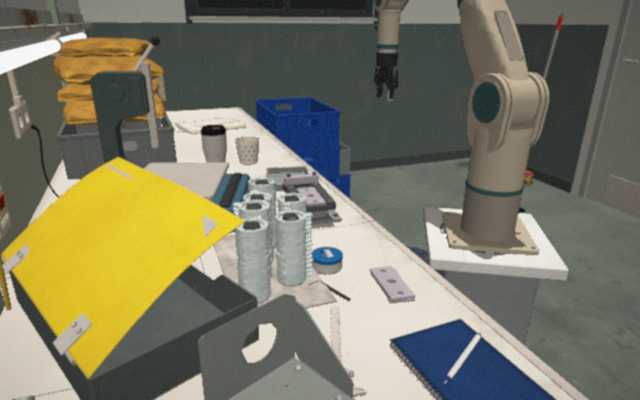

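The top view shows the gauge at about (345,183) with its bridge at (365,170), the tray at (425,148), the tin at (254,213), the waiting straps at (235,260) and the rings at 185-280,140-200. The side view has the gauge at about (305,195). I'll zoom in on the gauge and tray.

Run:
```python
import cv2
a=cv2.imread("pics/top0.png")[115:220,295:465]; a=cv2.resize(a,None,fx=4.6,fy=4.6,interpolation=cv2.INTER_CUBIC); cv2.imwrite("pics/c1.png",a)
a=cv2.imread("pics/side0.png")[155:235,240:350]; a=cv2.resize(a,None,fx=6,fy=6,interpolation=cv2.INTER_CUBIC); cv2.imwrite("pics/c2.png",a)
```

```text
(no output)
```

View pics/c1.png

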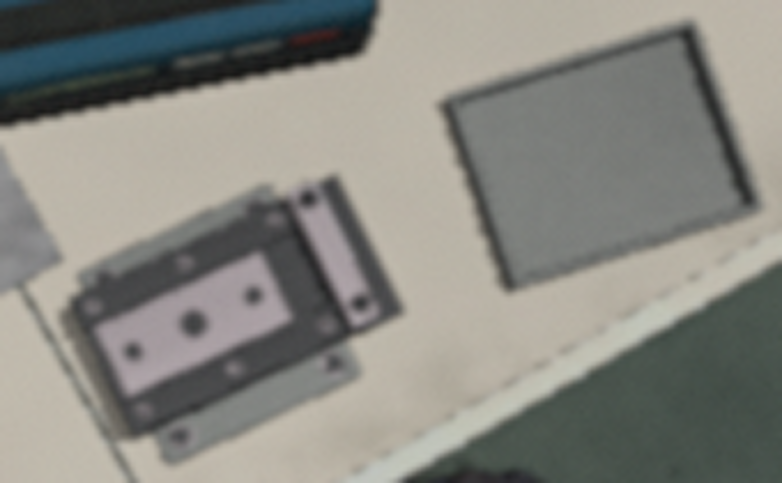

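View pics/c2.png

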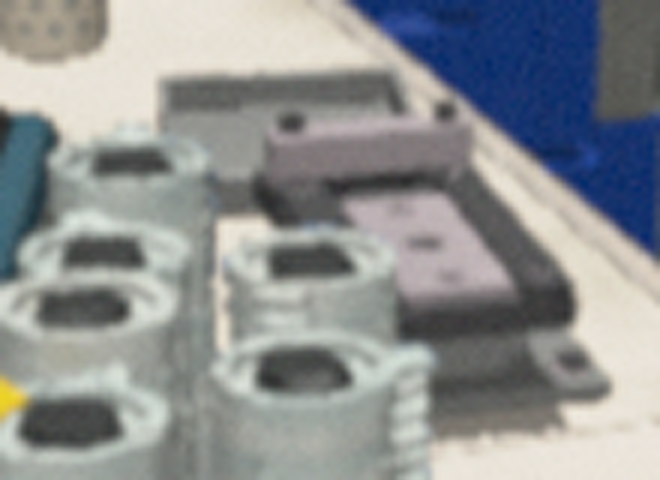

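The crop shows the strap with corners at about (93,323),(262,252),(292,318),(130,394), the bridge to its right, the outlet edge from (337,178) to (402,312), and the tray floor at (600,155). I'll mask these and cast rays.

```bash
cat > h.py <<'E'
import numpy as np, cv2
from station import ctrl
def ray(n,uv,z):
    p=ctrl.camera_params(n); f=200/np.tan(np.radians(p["vertical_fov"]/2))
    uv=np.atleast_2d(uv); d=np.c_[(uv[:,0]-p["cx"])/f,(uv[:,1]-p["cy"])/f,np.ones(len(uv))]@p["R"]
    c=-p["R"].T@p["t"]; return c+d*((z-c[2])/d[:,2])[:,None]
def proj(n,X):
    p=ctrl.camera_params(n); f=200/np.tan(np.radians(p["vertical_fov"]/2))
    c=np.atleast_2d(X)@p["R"].T+p["t"]; return c[:,:2]/c[:,2:]*f+[p["cx"],p["cy"]]
def blobs(im,mask,n,z,box,mn=60):
    "min-area rects of mask blobs, in the plane z; 4x supersampled"
    x0,y0,x1,y1=box
    m=cv2.resize(mask[y0:y1,x0:x1].astype(np.float32),None,fx=4,fy=4,interpolation=cv2.INTER_LINEAR)>.5
    cs,_=cv2.findContours(m.astype(np.uint8),cv2.RETR_EXTERNAL,cv2.CHAIN_APPROX_NONE)
    out=[]
    for c in cs:
        if cv2.contourArea(c)<mn*16: continue
        uv=(c[:,0]+.5)/4-.5+[x0,y0]; P=ray(n,uv,z)
        (cx,cy),(w,h),a=cv2.minAreaRect((P[:,:2]*1000).astype(np.float32))
        if w<h: w,h,a=h,w,a-90
        out.append((round(cx,1),round(cy,1),round(w,1),round(h,1),round(a,1),uv.mean(0).round(1)))
    return out
E
python3 - <<'E'
from h import *
im=cv2.imread("pics/top0.png"); b,g,r=[im[:,:,i].astype(int) for i in range(3)]
box=(295,115,465,220)
pink=(r-g>8)&(b-g>-2)&(r>120)
print("strap z65",*blobs(im,pink,"top",.065,box),sep="\n")
print("bridge z89",*blobs(im,pink,"top",.089,box),sep="\n")
dark=(r<105)&(abs(r-b)<25)&(abs(r-g)<20)|pink
print("gauge z67",*blobs(im,dark,"top",.067,(305,150,388,212)),sep="\n")
for uv in [(400,147),(430,150),(365,170),(320,185)]:print(im[uv[1],uv[0]])
fl=(abs(r-b)<20)&(r>100)&(r<165)
print("tray floor",*blobs(im,fl,"top",.003,(385,115,465,182)),sep="\n")
# manual crop corners
c=lambda *p:np.array(p)/4.6+[295,115]-.4
print("edge",ray("top",c((337,178),(402,312)),.06))
print("bedrear",ray("top",c((75,300),(125,437)),.067))
print("tray rim outer",ray("top",c((443,102),(692,22),(758,207),(510,290)),.023))
pk=ray("top",c((93,323),(262,252),(292,318),(130,394)),.065);print("strap",pk,pk.mean(0))
E
```

```text
strap z65
(460.7, -25.3, 117.5, 49.3, -64.7, array([334.3, 185.9]))
(509.9, -118.1, 63.3, 17.6, 25.8, array([367. , 169.9]))
bridge z89
(456.8, -24.2, 115.2, 48.3, -64.7, array([334.3, 185.9]))
(505.1, -115.3, 62.0, 17.2, 25.8, array([367. , 169.9]))
gauge z67
(468.8, -51.6, 202.6, 127.3, -64.4, array([352.4, 179.4]))
[124 127 126]
[119 122 120]
[154 151 160]
[148 146 154]
tray floor
(592.8, -313.5, 202.4, 154.7, -72.1, array([425. , 148.6]))
edge [[ 0.56172389 -0.12190947  0.06      ]
 [ 0.4708617  -0.16413609  0.06      ]]
bedrear [[0.476859   0.05305988 0.067     ]
 [0.38596177 0.01975689 0.067     ]]
tray rim outer [[ 0.62496228 -0.20051082  0.023     ]
 [ 0.68307011 -0.37537843  0.023     ]
 [ 0.55151653 -0.41648656  0.023     ]
 [ 0.49276977 -0.24411752  0.023     ]]
strap [[ 0.46184084  0.04110897  0.065     ]
 [ 0.51003802 -0.07092025  0.065     ]
 [ 0.4656994  -0.0905035   0.065     ]
 [ 0.414624    0.01653275  0.065     ]] [ 0.46305056 -0.02594551  0.065     ]
```

>>> play_rows:
  motion: [0,0,0,-8.1,1,0,2,0,-8.1,1,0,0,0,-8.1,1,0,0,0,-8.1,1,0,0,0,-8.1,1,0,0,0,-8.1,1,0,0,0,-8.1,1,0,0,0,-8.1,1,0,0,0,-8.1,1,0,0,0,-8.0,1,0,0,0,-8.0,1,0,0,0,0,1]
  newtons: 60

```text
t: 1.3
position: [0.3036, -0.5967, 0.2307]
tcp_rot: [-0.0, 0.533, 0.846, 0.001]
wrist_force: [-0.1, -0.3, 0.2]
finger_gap: 0.0001
grasp_force: 0.0
```

```bash
cat > w.py <<'E'
from h import *
A=np.radians(-64.4); GX=np.array([np.cos(A),np.sin(A)]); GY=np.array([-GX[1],GX[0]])
G0=np.array([.5053,-.1150])-.068*GX
def g(p): d=np.asarray(p)[:2]-G0; return np.array([d@GX,d@GY])
def where():
    s=ctrl.read_state(); w,x,y,z=s["tcp_rot"]; th=np.degrees(2*np.arctan2(y,x))
    print("t",s["t"],"pos",s["position"].round(4),"gauge mm",(g(s["position"])*1e3).round(1),"toolx deg",th.round(2),"F",s["wrist_force"].round(1),"gap",round(s["finger_gap"],4),"j",s["joints"].round(2),"gf",s["grasp_force"])
if __name__=="__main__": where()
E
python3 w.py
```

```text
t 1.3 pos [ 0.3036 -0.5967  0.2307] gauge mm [ 415.2 -390.1] toolx deg 115.65 F [-0.1 -0.3  0.2] gap 0.0001 j [ 1.27  0.68 -0.38  1.45  0.27  1.06  1.28] gf 0.0
```

>>> play_rows:
  motion: [0,3.3,0,0,1,0,3.3,0,0,1,0,3.3,0,0,1,0,3.3,0,0,1,0,3.3,0,0,1,0,3.3,0,0,1,0,3.3,0,0,1,0,3.3,0,0,1,3,3.3,0,0,1,3,3.3,0,0,1,3,3.3,0,0,1,3,2.7,0,0,1,3,0,0,0,1,3,0,0,0,1,3,0,0,0,1,3,0,0,0,1,3,0,0,0,1,3,0,0,0,1,0,0,0,0,1]

```text
t: 3.2
position: [0.5241, -0.153, 0.2316]
tcp_rot: [-0.001, 0.532, 0.847, 0.0]
wrist_force: [1.2, 0.5, 1.2]
finger_gap: -0.0001
grasp_force: 0.0
```

```bash
python3 w.py
```

```text
t 3.2 pos [ 0.5241 -0.153   0.2316] gauge mm [110.4   0.6] toolx deg 115.77 F [1.2 0.5 1.2] gap -0.0001 j [ 0.5   0.5  -0.39  1.8   0.24  0.89  0.45] gf 0.0
```

>>> play_rows:
  motion: [3,0,0,0,1,3,0,0,0,1,3,0,0,0,1,3,0,0,0,1,3,0,0,0,1,3,0,0,0,1,3,0,0,0,1,1.6,0,0,0,1,0,0,0,0,1,0,0,2.5,0,1,0,0,2.5,0,1,0,0,2.5,0,1,0,0,2.5,0,1,0,0,2.5,0,1,0,0,1.5,0,1,0,0,0,0,1]

```text
t: 4.8
position: [0.4275, 0.0446, 0.0896]
tcp_rot: [-0.001, 0.534, 0.846, -0.002]
wrist_force: [-0.1, -0.0, 0.3]
finger_gap: 0.0001
grasp_force: 0.0
```

```bash
python3 w.py
python3 - <<'E'
from h import *
im=ctrl.get_image("side")[:,:,::-1]; a=cv2.resize(im[145:235,230:360],None,fx=6,fy=6,interpolation=cv2.INTER_CUBIC); cv2.imwrite("pics/c3.png",a)
E
```

```text
t 4.8 pos [0.4275 0.0446 0.0896] gauge mm [-109.6   -1.2] toolx deg 115.47 F [-0.1 -0.   0.3] gap 0.0001 j [ 0.01  0.6  -0.26  2.23  0.42  0.37 -0.16] gf 0.0
```

View pics/c3.png

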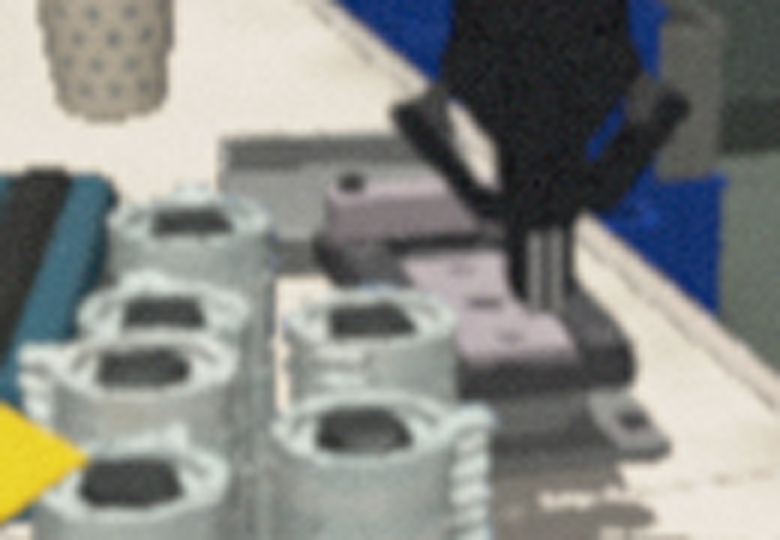

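The gripper is at crop (545,305), just above the strap's rear. I'll check this numerically, because the horizontal offset matters.

Run:
```python
from w import *
s=ctrl.read_state()["position"]
q=lambda X:((proj("side",X)-[230,145])*6).round(0)
print("tcp",q(s),"tcp at z.0625",q([s[0],s[1],.0625]))
for gx in(-92,28):
  for gy in (-25,0,25): print(gx,gy,q([*(G0+gx/1e3*GX+gy/1e3*GY),.065]))
for gx in(-100,):
  for gy in (-52,0,52): print("bed rear",gx,gy,q([*(G0+gx/1e3*GX+gy/1e3*GY),.06]))
print("bridge top",q([*(G0+.068*GX),.089]))
```

```text
tcp [[530. 302.]] tcp at z.0625 [[530. 363.]]
-92 -25 [[573. 337.]]
-92 0 [[518. 343.]]
-92 25 [[462. 349.]]
28 -25 [[499. 248.]]
28 0 [[448. 252.]]
28 25 [[397. 257.]]
bed rear -100 -52 [[637. 349.]]
bed rear -100 0 [[523. 360.]]
bed rear -100 52 [[406. 373.]]
bridge top [[427. 178.]]
```

>>> play_rows:
  motion: [0.4,0.2,0,0,1,0,0,1.3,0,1,0,0,1.3,0,1,0,0,0.1,0,1,0,0,0,0,1,0,0,0,0,1]

```text
t: 5.45
position: [0.4287, 0.0507, 0.0651]
tcp_rot: [0.001, 0.533, 0.846, 0.001]
wrist_force: [0.5, 0.1, -0.4]
finger_gap: -0.0003
grasp_force: 0.0
```

```bash
python3 w.py
```

```text
t 5.45 pos [0.4287 0.0507 0.0651] gauge mm [-114.5    2.5] toolx deg 115.63 F [ 0.5  0.1 -0.4] gap -0.0003 j [-0.04  0.65 -0.21  2.24  0.46  0.29 -0.2 ] gf 0.0
```

>>> play_rows:
  motion: [0,-0.2,0.25,0,1,0,0,0,0,1,-0.5,0,0,0,1,-0.5,0,0,0,1,-0.5,0,0,0,1,-0.5,0,0,0,1,-0.5,0,0,0,1,-0.5,0,0,0,1,0,0,0,0,1]

```text
t: 6.35
position: [0.4396, 0.0217, 0.0618]
tcp_rot: [0.0, 0.533, 0.846, -0.0]
wrist_force: [0.4, -0.2, -0.2]
finger_gap: 0.0001
grasp_force: 0.0
```

```bash
python3 w.py
```

```text
t 6.35 pos [0.4396 0.0217 0.0618] gauge mm [-83.7  -0.2] toolx deg 115.56 F [ 0.4 -0.2 -0.2] gap 0.0001 j [ 0.04  0.66 -0.23  2.22  0.48  0.31 -0.15] gf 0.0
```

>>> play_rows:
  motion: [-0.6,0,0,0,1,-0.6,0,0,0,1,-0.6,0,0,0,1,-0.6,0,0,0,1,-0.6,0,0,0,1]

```text
t: 6.85
position: [0.4524, -0.005, 0.0618]
tcp_rot: [0.0, 0.533, 0.846, -0.0]
wrist_force: [-1.8, 1.6, 0.2]
finger_gap: 0.0003
grasp_force: 0.6
```

```bash
python3 w.py
python3 - <<'E'
from h import *
im=ctrl.get_image("side")[:,:,::-1]; a=cv2.resize(im[145:235,230:360],None,fx=6,fy=6,interpolation=cv2.INTER_CUBIC)
im=ctrl.get_image("top")[:,:,::-1]; b=cv2.resize(im[145:220,295:425],None,fx=6,fy=6,interpolation=cv2.INTER_CUBIC)[:, :]
cv2.imwrite("pics/c4.png",cv2.resize(np.vstack([a,b]),None,fx=.6,fy=.6))
E
```

```text
t 6.85 pos [ 0.4524 -0.005   0.0618] gauge mm [-54.1  -0.2] toolx deg 115.63 F [-1.8  1.6  0.2] gap 0.0003 j [ 0.12  0.67 -0.25  2.19  0.48  0.34 -0.09] gf 0.5990898603340611
```

View pics/c4.png

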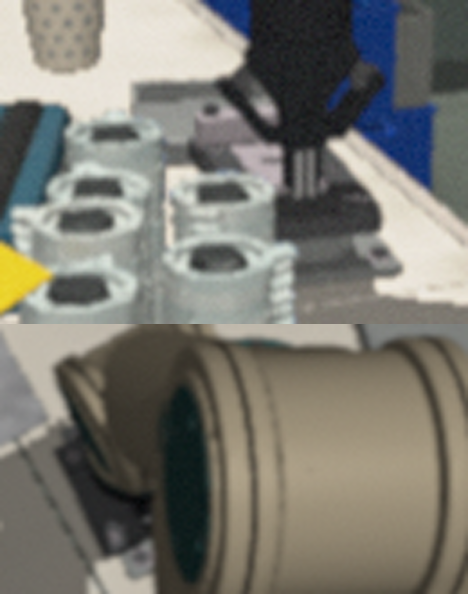

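The strap slides freely with about 2.4 N of push, and its front is entering the bridge. I'll keep pushing, then back off, rise and measure.

>>> play_rows:
  motion: [-0.6,0,0,0,1,-0.6,0,0,0,1,-0.6,0,0,0,1,-0.6,0,0,0,1,-0.6,0,0,0,1,-0.6,0,0,0,1,-0.6,0,0,0,1,-0.6,0,0,0,1,-0.6,0,0,0,1,-0.5,0,0,0,1,0,0,0,0,1]

```text
t: 8.05
position: [0.4782, -0.0586, 0.0618]
tcp_rot: [0.0, 0.533, 0.846, -0.0]
wrist_force: [0.1, 0.4, 0.4]
finger_gap: 0.0004
grasp_force: 0.0
```

```bash
python3 w.py
python3 - <<'E'
from h import *
im=ctrl.get_image("side")[:,:,::-1]; a=cv2.resize(im[155:215,250:350],None,fx=8,fy=8,interpolation=cv2.INTER_CUBIC)
im=ctrl.get_image("top")[:,:,::-1]; cv2.imwrite("pics/t5.png",im)
cv2.imwrite("pics/c5.png",a)
E
```

```text
t 8.05 pos [ 0.4782 -0.0586  0.0618] gauge mm [ 5.4 -0.1] toolx deg 115.57 F [0.1 0.4 0.4] gap 0.0004 j [ 0.26  0.69 -0.29  2.11  0.49  0.4   0.02] gf 0.0
```

View pics/c5.png

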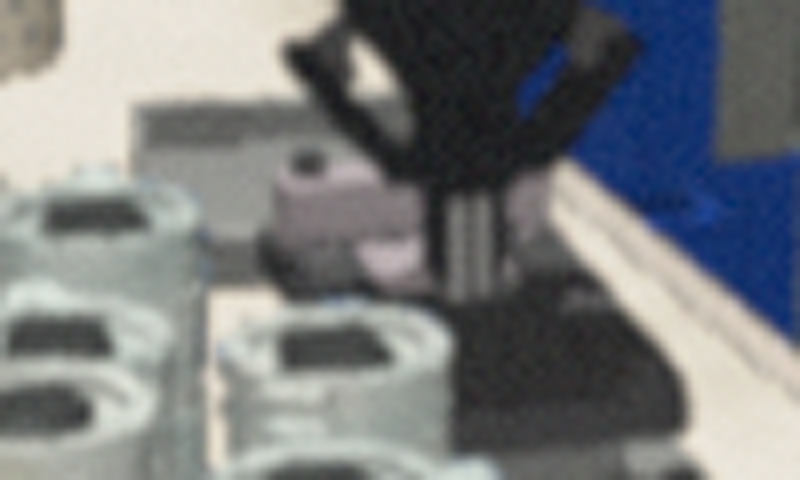

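The strap's rear is now close before the bridge (crop about (365,265)). I'll back off, rise and clear the view to measure the overhang.

>>> play_rows:
  motion: [0.6,0,0,0,1,0,0,-3,0,1,0,0,-4,0,1,0,0,-4,0,1,-3,0,-3,0,0.3,-4,0,0,0,0.3,-4,-2,0,0,0.3,-4,-2,0,0,0.3,-4,-4,0,0,0.3,-4,-4,0,0,0.3,-4,-4,0,0,0.3,-3,-4,0,0,0.3,-3,-4,0,0,0.3,-3,-4,0,0,0,0,0,0,0,0]

```text
t: 9.65
position: [0.3784, -0.487, 0.2008]
tcp_rot: [-0.001, 0.538, 0.843, -0.003]
wrist_force: [-1.5, 0.4, -0.0]
finger_gap: 0.0846
grasp_force: 0.0
```

```bash
python3 w.py
python3 - <<'E'
from h import *
im=ctrl.get_image("top")[:,:,::-1]; b=cv2.resize(im[145:215,300:410],None,fx=7,fy=7,interpolation=cv2.INTER_CUBIC); cv2.imwrite("pics/t6.png",im); cv2.imwrite("pics/c6.png",b)
E
```

```text
t 9.65 pos [ 0.3784 -0.487   0.2008] gauge mm [ 348.6 -275.1] toolx deg 114.96 F [-1.5  0.4 -0. ] gap 0.0846 j [ 1.14  0.65 -0.46  1.64  0.35  0.94  0.99] gf 0.0
```

View pics/c6.png

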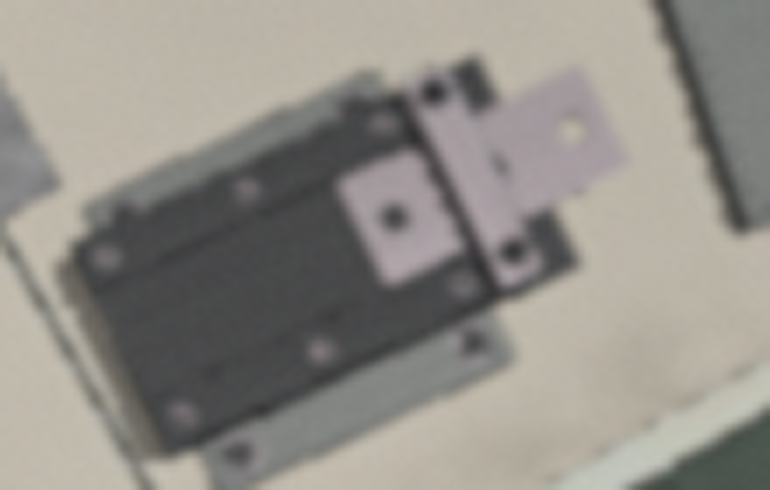

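The strap passes under the bridge, with its front end at crop (580,65)-(628,158) and its rear at (338,183)-(388,287). The outlet edge runs from (478,62) to (575,265).

Run:
```python
from w import *
c=lambda *p:np.array(p)/7+[300,145]-.43
for n,z,pts in [("front",.065,((580,65),(628,158))),("rear",.065,((338,183),(388,287))),("edge",.06,((478,62),(575,265)))]:
    P=ray("top",c(*pts),z); print(n,P[:,:2].round(4),"g",(g(P.mean(0))*1e3).round(1),"ang",np.degrees(np.arctan2(*(P[0]-P[1])[[1,0]])).round(1))
im=cv2.imread("pics/t6.png"); b,gg,r=[im[:,:,i].astype(int) for i in range(3)]
print(*blobs(im,(r-gg>8)&(b-gg>-2)&(r>110),"top",.065,(300,145,410,215),30),sep="\n")
```

```text
front [[ 0.5589 -0.166 ]
 [ 0.5175 -0.1864]] g [137.4   3.2] ang 26.2
rear [[ 0.5059 -0.0596]
 [ 0.46   -0.0811]] g [18.1 -0.9] ang 25.1
edge [[ 0.5613 -0.1219]
 [ 0.4709 -0.1633]] g [97.5 -2.2] ang 24.6
(491.1, -86.3, 49.6, 36.4, 23.4, array([356.7, 175.7]))
(523.5, -142.2, 74.4, 64.4, -62.2, array([373.2, 166.3]))
```

The overhang measures 40 mm, which is a third of the length. Next I'll go above the overhanging end.

>>> play_rows:
  motion: [0,3,0,0,0,0,3,0,0,0,3,3,0,0,0,3,3,0,0,0,3,3,0,0,0,3,3,0,0,0,3,3,0,0,0,3,3,0,0,0,3,3,0,0,0,1.5,0.7,0,0,0,0,0,0,0,0,0,0,0,0,0]

```text
t: 10.9
position: [0.5368, -0.1566, 0.2018]
tcp_rot: [-0.0, 0.532, 0.847, -0.001]
wrist_force: [0.1, -0.3, -0.0]
finger_gap: 0.0856
grasp_force: 0.0
```

```bash
python3 w.py
```

```text
t 10.9 pos [ 0.5368 -0.1566  0.2018] gauge mm [119.1  10.4] toolx deg 115.71 F [ 0.1 -0.3 -0. ] gap 0.0856 j [ 0.54  0.57 -0.46  1.8   0.33  0.85  0.37] gf 0.0
```

>>> play_rows:
  motion: [-0.4,-0.8,2,0,0,0,0,3,0,0,0,0,3,0,0,0,0,3,0,0,0,0,1.5,0,0,0,0,0,0,0,0,0,0,0,0]

```text
t: 11.6
position: [0.5316, -0.1651, 0.077]
tcp_rot: [0.0, 0.533, 0.846, -0.0]
wrist_force: [-0.1, 0.5, -0.1]
finger_gap: 0.0855
grasp_force: 0.0
```

```bash
python3 w.py
```

```text
t 11.6 pos [ 0.5316 -0.1651  0.077 ] gauge mm [124.5   2.1] toolx deg 115.53 F [-0.1  0.5 -0.1] gap 0.0855 j [ 0.48  0.74 -0.36  1.9   0.45  0.58  0.27] gf 0.0
```

>>> play_rows:
  motion: [0,0,1.1,0,0,0,0,1.05,0,0,0,0,0,0,0,0,0,0,0,0.25,0,0,0,0,0.35,0,0,0,0,0.4,0,0,0,0,0.45,0,0,0,0,0.6,0,0,0,0,0.6,0,0,0,0,0.6]
  newtons: 20

```text
t: 12.6
position: [0.5324, -0.1636, 0.0557]
tcp_rot: [0.0, 0.533, 0.846, 0.0]
wrist_force: [-0.3, -0.4, 3.9]
finger_gap: 0.049
grasp_force: 23.6
```

```bash
python3 w.py
python3 - <<'E'
from h import *
im=ctrl.get_image("side")[:,:,::-1]; a=cv2.resize(im[135:215,250:350],None,fx=7,fy=7,interpolation=cv2.INTER_CUBIC); cv2.imwrite("pics/c7.png",a)
E
```

```text
t 12.6 pos [ 0.5324 -0.1636  0.0557] gauge mm [123.5   3.4] toolx deg 115.65 F [-0.3 -0.4  3.9] gap 0.049 j [ 0.47  0.77 -0.34  1.91  0.47  0.54  0.25] gf 23.563927710056305
```

View pics/c7.png

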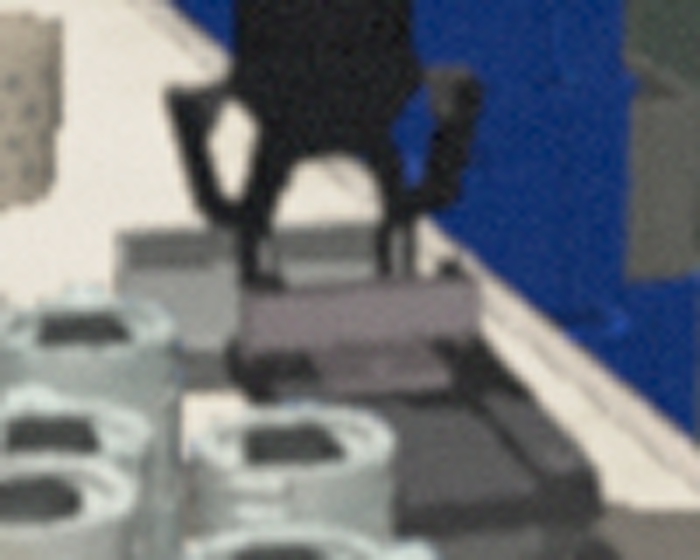

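The gripper holds the overhanging end; the strap is still straight under the bridge at crop (385,365). I'll firm up the grip and draw it out.

>>> play_rows:
  motion: [0,0,0,0,0.7,0,0,0,0,0.7,0,0,0,0,0.7,0,0,-0.05,0,0.7,-0.5,0,0,0,0.7,-0.5,0,0,0,0.7,-0.5,0,0,0,0.7,-0.5,0,0,0,0.7,0,0,0,0,0.7]
  newtons: 100

```text
t: 13.55
position: [0.5407, -0.1825, 0.0557]
tcp_rot: [0.0, 0.533, 0.846, -0.0]
wrist_force: [0.2, 0.5, 3.8]
finger_gap: 0.0464
grasp_force: 101.8
```

```bash
python3 w.py
```

```text
t 13.55 pos [ 0.5407 -0.1825  0.0557] gauge mm [144.2   2.7] toolx deg 115.59 F [0.2 0.5 3.8] gap 0.0464 j [ 0.5   0.78 -0.35  1.87  0.47  0.57  0.29] gf 101.76217434109276
```

>>> play_rows:
  motion: [-0.6,0,-0.03,0,0.7,-0.6,0,-0.03,0,0.7,-0.6,0,0,0,0.7,-0.6,0,0,0,0.7,-0.6,0,0,0,0.7,-0.6,0,0,0,0.7,-0.6,0,0,0,0.7,-0.6,0,0,0,0.7,-0.6,0,0,0,0.7,-0.6,0,0,0,0.7,-0.6,0,0,0,0.7,-0.6,0,0,0,0.7,0,0,0,0,0.7,0,0,0,0,0.7]

```text
t: 14.95
position: [0.5715, -0.2467, 0.0563]
tcp_rot: [-0.0, 0.533, 0.846, -0.0]
wrist_force: [-0.5, 0.5, -2.5]
finger_gap: 0.0463
grasp_force: 102.6
```

```bash
python3 w.py
python3 - <<'E'
from h import *
im=ctrl.get_image("side")[:,:,::-1]; a=cv2.resize(im[125:215,240:350],None,fx=6,fy=6,interpolation=cv2.INTER_CUBIC); cv2.imwrite("pics/c8.png",a)
E
```

```text
t 14.95 pos [ 0.5715 -0.2467  0.0563] gauge mm [215.4   2.8] toolx deg 115.63 F [-0.5  0.5 -2.5] gap 0.0463 j [ 0.59  0.84 -0.38  1.72  0.46  0.67  0.41] gf 102.61151525464811
```

View pics/c8.png

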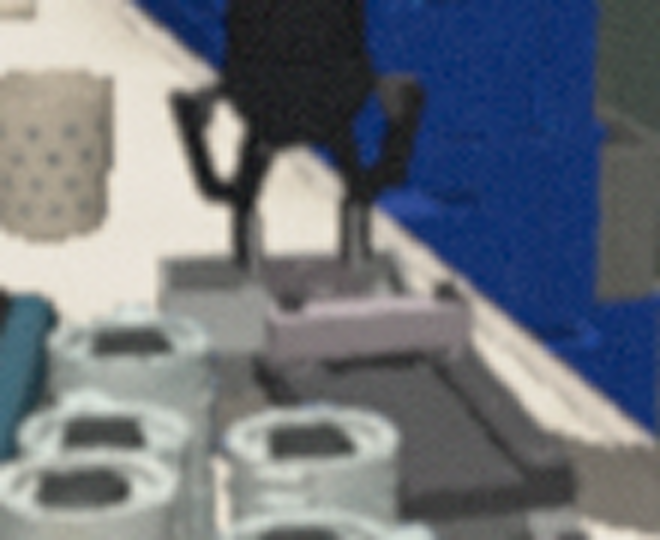

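Wrist force −2.5 N means the strap (0.25 kg) hangs free and level, clear of the outlet. I'll carry it over the tray and turn it.

>>> play_rows:
  motion: [-0.7,-0.1,-0.5,0,0.7,-1.2,-0.2,-0.5,0,0.7,-1.5,-0.25,0,0,0.7,-1.5,-0.25,0,0,0.7,-1.5,-0.25,0,0,0.7,-1.5,-0.25,0,0,0.7,-1.5,-0.25,0,0,0.7,-1.0,-0.2,0,0,0.7,-0.5,-0.05,0,0,0.7,0,0,0,2.5,0.7,0,0,0,2.5,0.7,0,0,0,2.4,0.7,0,0,0,0,0.7,0,0,0,0,0.7]

```text
t: 16.4
position: [0.6027, -0.3523, 0.0666]
tcp_rot: [-0.0, 0.585, 0.811, 0.0]
wrist_force: [-0.3, 1.0, -2.2]
finger_gap: 0.0458
grasp_force: 102.7
```

```bash
python3 w.py
python3 - <<'E'
from h import *
im=ctrl.get_image("top")[:,:,::-1]; a=cv2.resize(im[105:190,360:480],None,fx=6,fy=6,interpolation=cv2.INTER_CUBIC); cv2.imwrite("pics/c9.png",a)
E
```

```text
t 16.4 pos [ 0.6027 -0.3523  0.0666] gauge mm [324.1 -14.7] toolx deg 108.33 F [-0.3  1.  -2.2] gap 0.0458 j [ 0.69  0.91 -0.38  1.48  0.41  0.83  0.49] gf 102.74298585041834
```

View pics/c9.png

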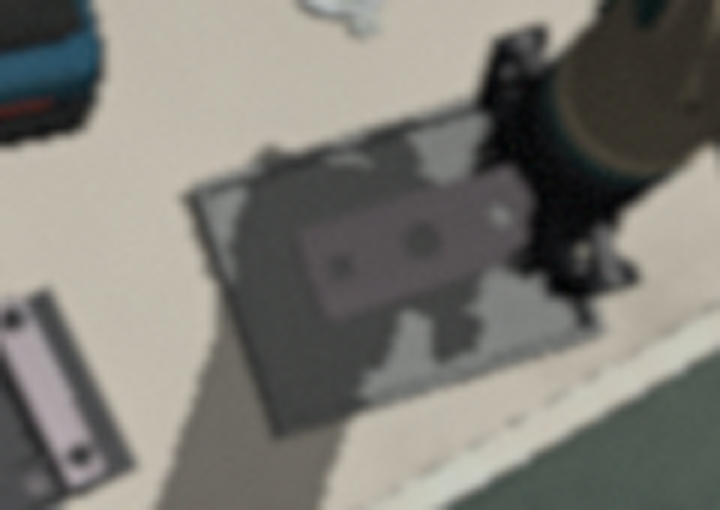

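The strap is aligned above the tray: its rear is at crop (315,275), and the tray's left wall is at x≈235. Lowering it now.

>>> play_rows:
  motion: [0,0,1,0,0.7,0,0,1.5,0,0.7,0,0,1.5,0,0.7,0,0,0.8,0,0.7,0,0,0.4,0,0.7,0,0,0.3,0,0.7,0,0,0,0,0.7,0,0,0,0,0.7]

```text
t: 17.25
position: [0.6031, -0.3528, 0.0119]
tcp_rot: [0.001, 0.586, 0.81, 0.0]
wrist_force: [-0.1, -0.1, -2.3]
finger_gap: 0.0462
grasp_force: 102.7
```

>>> play_rows:
  motion: [0,0,0.2,0,0.7,0,0,0.2,0,0.7,0,0,0.2,0,0.7,0,0,0,0,0.7,0,0,0,0,0.7]

```text
t: 17.75
position: [0.6026, -0.3526, 0.0053]
tcp_rot: [-0.0, 0.586, 0.81, 0.0]
wrist_force: [-0.2, 0.3, -1.6]
finger_gap: 0.0463
grasp_force: 102.7
```

>>> play_rows:
  motion: [0,0,0.1,0,0.7,0,0,0.1,0,0.7,0,0,0,0,0.7,0,0,0,0,0.7]

```text
t: 18.15
position: [0.6026, -0.3526, 0.0034]
tcp_rot: [-0.0, 0.586, 0.81, -0.0]
wrist_force: [0.1, 0.5, -3.0]
finger_gap: 0.0463
grasp_force: 102.7
```

>>> play_rows:
  motion: [0,0,0.1,0,0.7,0,0,0,0,0.7,0,0,0,0,0.7]

```text
t: 18.45
position: [0.6026, -0.3526, 0.0024]
tcp_rot: [-0.0, 0.586, 0.81, 0.0]
wrist_force: [-0.5, 0.1, -2.1]
finger_gap: 0.0465
grasp_force: 102.7
```

>>> play_rows:
  motion: [0,0,0.1,0,0.7,0,0,0,0,0.7,0,0,0,0,0.7]

```text
t: 18.75
position: [0.6026, -0.3526, 0.0014]
tcp_rot: [-0.0, 0.586, 0.81, -0.0]
wrist_force: [-0.1, 0.1, -2.2]
finger_gap: 0.0464
grasp_force: 102.7
```

>>> play_rows:
  motion: [0,0,0.1,0,0.7,0,0,0,0,0.7,0,0,0,0,0.7]

```text
t: 19.05
position: [0.6027, -0.3527, 0.001]
tcp_rot: [0.0, 0.586, 0.81, -0.0]
wrist_force: [-2.0, 1.4, 4.5]
finger_gap: 0.0461
grasp_force: 106.2
```

>>> play_rows:
  motion: [0,0,0.05,0,0.7,0,0,0,0,0.7,0,0,0,0,0.7]

```text
t: 19.35
position: [0.6027, -0.3527, 0.001]
tcp_rot: [0.0, 0.586, 0.81, -0.0]
wrist_force: [-2.9, 1.7, 8.2]
finger_gap: 0.0461
grasp_force: 108.1
```

>>> play_rows:
  motion: [0,0,0.05,0,0.7,0,0,0,0,0.7,0,0,0,0,0.7]

```text
t: 19.65
position: [0.6028, -0.3527, 0.001]
tcp_rot: [0.0, 0.586, 0.81, -0.0]
wrist_force: [-3.6, 1.5, 9.9]
finger_gap: 0.0462
grasp_force: 109.6
```

Contact with the tray floor is felt. I'll ease the preload and the grip, then open gently.

>>> play_rows:
  motion: [0,0,-0.07,0,0.7,0,0,0,0,0.6,0,0,0,0,0.5,0,0,0,0,0.45,0,0,0,0,0.42,0,0,0,0,0.4,0,0,0,0,0.38,0,0,0,0,0.36,0,0,0,0,0.3,0,0,0,0,0.3]
  newtons: 20

```text
t: 20.65
position: [0.6026, -0.3526, -0.0]
tcp_rot: [-0.0, 0.586, 0.81, 0.0]
wrist_force: [-0.2, 1.2, -0.6]
finger_gap: 0.0597
grasp_force: 0.0
```

```bash
python3 w.py
```

```text
t 20.65 pos [ 0.6026 -0.3526 -0.    ] gauge mm [324.3 -14.9] toolx deg 108.25 F [-0.2  1.2 -0.6] gap 0.0597 j [ 0.68  1.   -0.35  1.5   0.44  0.73  0.46] gf 0.0
```

>>> play_rows:
  motion: [0,0,-0.3,0,0.2,0,0,-0.7,0,0.2,0,0,-1.5,0,0.2,0,0,-3,0,0.2,0,0,-3.5,0,0.2,0,0,-3.5,0,0.2,0,0,-3.5,0,0.2,-2,-2,-2,0,0.2,-3,-2,0,0,0.2,-3,-3,0,0,0.2,-3,-3,0,0,0.2,-3,-3,0,0,0.2,-2,-3,0,0,0.2,0,0,0,0,0.2]

```text
t: 22.05
position: [0.4941, -0.5624, 0.1811]
tcp_rot: [0.0, 0.59, 0.807, -0.003]
wrist_force: [-1.0, -0.7, -0.5]
finger_gap: 0.0683
grasp_force: 0.0
```

```bash
python3 w.py
python3 - <<'E'
from h import *
im=ctrl.get_image("top")[:,:,::-1]; a=cv2.resize(im[110:290,195:480],None,fx=2.7,fy=2.7,interpolation=cv2.INTER_CUBIC); cv2.imwrite("pics/c10.png",a)
b,g,r=[im[:,:,i].astype(int) for i in range(3)]; m=(r-g>8)&(b-g>-2)&(r>110)
print(*blobs(im,m,"top",.008,(385,115,465,182),30),sep="\n")
i0=cv2.imread("pics/top0.png"); d=cv2.absdiff(i0,im)[195:290,200:330].max(2); print("change near tin/pile/key:",(d>40).sum())
E
```

```text
t 22.05 pos [ 0.4941 -0.5624  0.1811] gauge mm [ 466.6 -203.4] toolx deg 107.67 F [-1.  -0.7 -0.5] gap 0.0683 j [ 1.01  0.86 -0.43  1.23  0.37  1.12  0.87] gf 0.0
(585.8, -309.9, 115.8, 48.4, -72.3, array([423.3, 150. ]))
change near tin/pile/key: 45
```

View pics/c10.png

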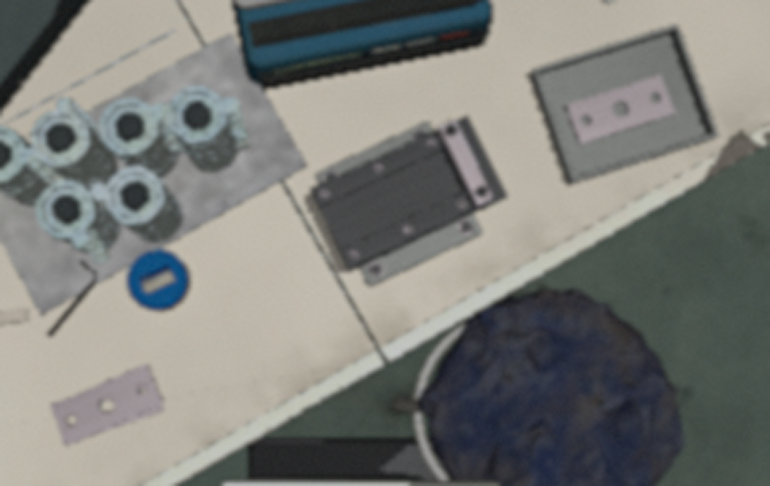

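The strap lies flat near the tray's centre at crop (621,108). The gauge is empty, and the tin, hex key and waiting straps are in place. The arm is clear and at rest, so I'm handing in.

>>> play_rows:
  motion: [0,0,0,0,0.2,0,0,0,0,0.2,0,0,0,0,0.2]

```text
t: 22.4
position: [0.5023, -0.553, 0.1806]
tcp_rot: [0.0, 0.585, 0.811, 0.0]
wrist_force: [0.5, 0.5, 0.2]
finger_gap: 0.0684
grasp_force: 0.0
```

```bash
python3 -c "
from station import ctrl
print(ctrl.sign_off())"
```

```text
the job is handed in; nothing more can be done
None
```

The strap was slid under the bridge to an overhang of about 40 mm (a third), drawn out by that end and laid flat near the centre of the tray; the job was handed in at 22.4 s, and the waiting straps, tin and hex key look unmoved in the last picture.

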